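Make up the inspection kit and the fitting kit

ROBOT

A 7-joint arm with a two-finger parallel gripper is mounted at the origin on a cart in front of the work surface, level with it; the furniture and walls round the work are solid. World frame = base frame: x ahead of the robot, y to its left, z up, the work surface at z = 0. Lengths are in m, angles in rad, forces in N, time in s.
With the tool pointing down it reaches from about 0.4 to 0.9 m from the base axis. Payload 5.5 kg.
Tool frame: the origin (TCP) lies on the centre line of the jaws, within the pads' length; the fingertips stand 19 mm ahead of it and the grasp point (between the pads) is the TCP; z points along the fingers, y is the line along which they close (so a half turn about z gives the same grasp; the last joint's range is limited). The gripper opens to 85 mm and grips with 20 to 120 N. Pads are 22 mm wide; open, the fingers measure 114 mm over their backs; the gripper's body (76 mm by 85 mm) begins 54 mm behind the grasp point. The pads swing forward as they close: fully open they stand 13 mm farther back than shut.
Start: joints at [1.444, 0.501, -0.427, 1.55, 0.221, 1.138, -0.21], TCP at [0.247, -0.601, 0.229] pointing down, gripper open.
Joint ranges: [-2.88, 2.88], [-0.31, 2.03], [-1.54, 1.56], [0.2, 2.42], [-1.41, 4.55], [0.19, 2.02], [-2.57, 2.57]. Speed limits (rad/s): [2.57, 2.57, 3.14, 3.14, 3.14, 3.14, 3.14].

INTERFACE

Orientations are given as a rotation vector (axis times angle).
In Python, from station import manip gives the robot as it stands.
- The arm moves only by the shell command python3 -m pendant 'ROWS' [OPENING] [FORCE]. ROWS is JSON, a list of rows, each a list of 2 entries, a list of its own where there are three numbers: the shift along the tool's x, y, z normalised to -1 to 1, where 1 is 0.6 m, then the turn, a rotation vector about the tool's x, y, z normalised to -1 to 1, where 1 is pi rad. In form: [[[dx, dy, dz], [rx, ry, rz]], ...]. A call has 1 to 20 rows; each row is the pose to reach, as a shift and turn from the pose commanded when the call began, along the tool's axes at that moment, turning the shorter way round; what a row does not reach only later rows make up. A row lasts 1/12 s, in which the tool goes at most 41.7 mm and 7.16 degrees, less where a joint would pass 70% of its speed; a pose out of reach is approached as far as the arm can. A call with a number of a shift or a turn outside -1 to 1 is refused whole. A call with a gripper value outside its range is refused whole. OPENING is the closure, from 0 (fully open) to 1 (shut), set as the call begins (- or left out, the last holds). The fingers move at their own pace and stop on an object; FORCE is the grip in N (left out, the last holds). Time passes only in rows, so rows that repeat a pose let the fingers close. It gives the time, the measured TCP pose, the force, the opening and the grip force at its end, in the units of the state.
- manip.sense(): the state, without advancing time (a new reading comes with each control period).
- manip.read_camera(name): name is "scene" or "top" or "wrist"; returns a dict with "img" (420x560x3 uint8, red, green, blue), "depth" (420x560 float32, m along the optical axis (not along the pixel's ray), 0 where there is no reading), "fx", "fy", "cx", "cy" (pixels), "R" (3x3) and "t" (3): a world point X has camera coordinates R X + t; the wrist camera has in their place "T_tool_cam" (4x4, takes a point from camera to tool coordinates, whose origin is the TCP and whose axes are the flange's). Camera axes: x right, y down, z forward; pixel columns grow to the right and rows downward; lengths in m; the calibration is good to about 2 mm. The wrist camera is an equidistant fisheye: a pixel r from the principal point sees the ray r / f radians off the axis. A picture is of the moment at which its call begins: read the wrist's pose just before it.
- manip.finish_job(): hands the job in; it is judged then, once.
Trained networks look in the newest picture that a camera, given by its name, has taken for a name from the list of things; names that differ only in an ending like _2 or _b are one class to them, and where a whole thing is asked for, a point or a joint stands for the part that bears it (a point fixed in the world has none). Each returns a list of dicts, best first, with "p" (0 to 1); they miss things now and then, are a little off and sometimes report something else, mostly with a low value. They report only what shows in the picture. A call takes as long as a camera call.
- manip.look_for(camera, target): "rect" ([left, top, right, bottom] in pixels, round what is visible of it).
- manip.cut_out(camera, target): "pixels" (420x560 bool, what is visible of it) and "rect" ([left, top, right, bottom] in pixels, round what is visible of it).
- manip.pinpoint(camera, target): "centre" ([column, row] in pixels: a listed point, or the origin of a listed thing).
The state is a dict: "time_s": time; "qpos": joint angles; "joint_velocities": joint speeds; "effort": joint torques, N m; "position": TCP position; "ee_rot": TCP orientation; "wrist_force": force on the tool from outside, world axes, zero at the start; "moment": the same for the moment, N m; "width": finger opening in m; "finger_force": force on a finger pad.
Only numpy, scipy, OpenCV 4.12 (cv2) and the standard library are available. Lean on these libraries where they do the work, as an engineer would, in place of code of your own. Each camera call takes 0.05 s, during which the arm holds its last target. There are 200 camera calls.

TASK

Make up the two kits from the parts standing on the bench: in the blue tray the inspection kit, which is the V block in the wide middle pocket, square to it, with one steel sleeve and the thicker, shorter gauge pin in the two end pockets, either way round; in the yellow tray the fitting kit, which is the other sleeve and the bolt, one in each pocket. Every part goes alone in the middle of its pocket, flat on the floor and upright as it stood on the bench. Leave the thin gauge pin and the wooden packing block standing where they are.

Things in the scene. Friction and masses are not known exactly. Their poses are not given: they have to be found in the camera images.
- sleeve_1: A grey turned steel sleeve standing upright like a short pipe, 46 mm high, 22 mm diameter over its lower half and 20 mm over its upper half, open at the top, about 60 g. Origin: centre of its underside; z up along its axis. There are two such sleeves, alike and interchangeable.
- sleeve_2: A grey turned steel sleeve standing upright like a short pipe, 46 mm high, 22 mm diameter over its lower half and 20 mm over its upper half, open at the top, about 60 g. Origin: centre of its underside; z up along its axis. There are two such sleeves, alike and interchangeable.
- bolt: A bright M10 hexagon bolt standing on its head, thread up: 36 mm high in all, head 17 mm across corners and 6 mm high at the bottom, shank 10 mm in diameter, about 25 g. Origin: centre of the underside of the head; z up along the shank.
- vee_block: A light grey ground steel V block, 45 mm (its x, along the V groove) by 40 mm (its y) by 30 mm high, groove upward, about 280 g. Origin: centre of its underside. Its two flat outer sides at y = +-20 mm are parallel and full height: grasp it across these 40 mm.
- thick_pin: The thicker and shorter of two light grey steel gauge pins, standing upright: 16 mm diameter, 40 mm high, about 50 g. Origin: centre of its underside; z up along its axis.
- thin_pin: The thinner and taller of the two gauge pins, standing upright: 13 mm diameter, 50 mm high. It belongs to neither kit and stays where it is. Origin: centre of its underside.
- packing_block: A brown wooden packing block, 45 mm (x) by 62 mm (y) by 28 mm high. It belongs to neither kit and stays where it is. Origin: centre of its underside.
- blue_tray: The inspection kit's tray: a shallow blue plastic tray, 180 x 84 mm, three pockets in a row, all 76 mm in y: middle one (centre x = 0) 66 mm long in x, end ones 50 mm with centres at x = -61 and +61 mm. Fixed to the bench. Origin: centre of its underside; x along the row of pockets. Floor 4 mm thick; walls 4 mm thick, 12 mm high from the bench; dividers 3 mm thick, 10 mm high.
- yellow_tray: The fitting kit's tray: a shallow yellow plastic tray 127 x 84 mm with two equal pockets in a row, each 58 (x) by 76 mm (y) inside, centres x = -30.5 and +30.5 mm. Fixed to the bench. Origin: centre of its underside; x along the row of pockets. Floor 4 mm thick; walls 4 mm thick, 12 mm high from the bench; dividers 3 mm thick, 10 mm high.

How it is judged:
By the outcome, as a careful person would: the job done as asked, in the order asked, and still so for the second after the job is handed in, with the robot touching nothing.
It also fails if it takes over 120 s, if anything falls off the work surface, if the arm or the gripper's body presses on something with over 40 N, if the wrist force passes 120 N, or if a joint passes its speed limit or range.

## Working session

There is one attempt and no reset: what is moved stays moved. The work goes in short steps, Python scripts to look and compute and a shell command to move; the robot and the scene stay as the last step left them, time stands still between calls to the robot, and variables do not carry over. Pictures are saved under pics/ and viewed, at most 14 in all, crops included, and the job is handed in when it is done.

```bash
ls; mkdir -p pics; python3 - <<'E'
from station import manip
import cv2
s=manip.sense(); print({k:(v if not hasattr(v,'tolist') else v.tolist()) for k,v in s.items()})
for n in ("scene","top"):
    c=manip.read_camera(n); cv2.imwrite(f"pics/{n}0.png",c["img"][:,:,::-1]); print(n,c["fx"],c["cx"],c["cy"],c["R"],c["t"])
E
```

```text
pics
{'time_s': 0.0, 'qpos': [1.4442204798754712, 0.5018828351589011, -0.42677738098809204, 1.5514536350096788, 0.22078531591927475, 1.1383019114002677, -0.2103013489699168], 'joint_velocities': [0.0010500064984741693, -0.0009272856353524582, -0.00033571381940919595, -0.00020576211191758085, 0.00024153123023545582, -0.0005816357373022133, 0.00019526225043900236], 'effort': [0.0010447720342199318, -56.95110082626343, -5.815410912036896, -28.09404194355011, 0.010671461059246212, 0.012137624435126781, 1.3577094648553611e-05], 'position': [0.24667567099308912, -0.6006106629738136, 0.22783468478639693], 'ee_rot': [-3.0801778079713937, -0.6080641680980524, 0.0004805150839563827], 'wrist_force': [1.0451466178853344, 0.47314782589563614, 1.0969691828307448], 'moment': [-0.011324484461316772, -0.01093080088782363, 0.011878617262725441], 'finger_force': 0.0, 'width': 0.08543772656066984}
scene 393.21230465537917 278.55774065615236 203.09230691804382 [[-0.75294688 -0.65806987  0.00387854]
 [-0.44663013  0.50667661 -0.73742819]
 [ 0.48331411 -0.55697653 -0.6754144 ]] [0.35775626 0.26324548 0.61770994]
top 522.8439237625 285.09926432525333 209.86527799748978 [[-0.00345955 -0.9999269  -0.01158569]
 [-0.99720778  0.00431395 -0.07455215]
 [ 0.07459668  0.01129543 -0.99714981]] [-0.01399061  0.50760499  1.36536019]
```

View pics/top0.png

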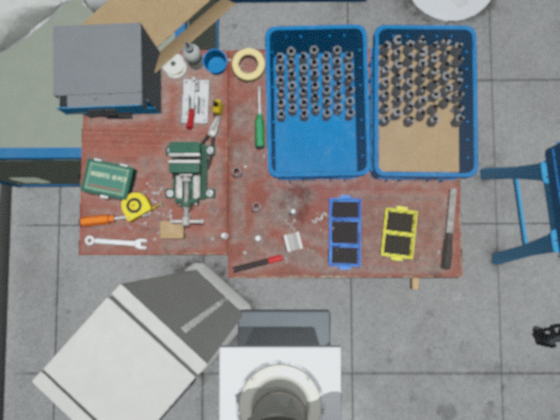

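View pics/scene0.png

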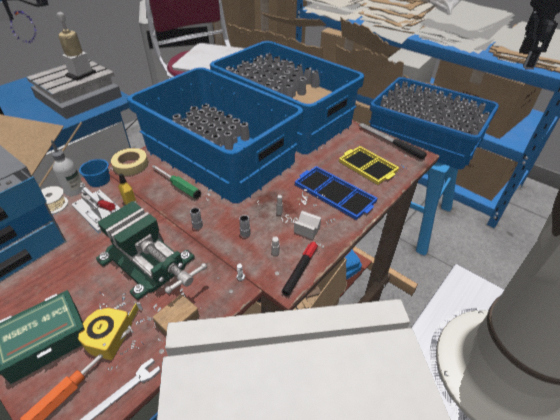

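```bash
cat > h.py <<'E'
import numpy as np, cv2
from station import manip
def ray(c,p):
    "world ray of pixel p of a fixed camera"
    d=np.array([(p[0]-c["cx"])/c["fx"],(p[1]-c["cy"])/c["fy"],1.]); return -c["R"].T@c["t"], c["R"].T@d
def at_z(o,d,z): return o+d*(z-o[2])/d[2]
def tri(o1,d1,o2,d2):
    s=np.linalg.lstsq(np.c_[d1,-d2],o2-o1,rcond=None)[0]; a,b=o1+s[0]*d1,o2+s[1]*d2
    return (a+b)/2,np.linalg.norm(a-b)
def cloud(c):
    v,u=np.mgrid[:420,:560]; z=c["depth"]; P=np.stack([(u-c["cx"])/c["fx"]*z,(v-c["cy"])/c["fy"]*z,z],-1)
    return (P-c["t"])@c["R"]
E
python3 - <<'E'
from h import *
np.set_printoptions(precision=4,suppress=True)
C={}
for n in ("top","scene"):
    C[n]=manip.read_camera(n); P=cloud(C[n]); 
    print(n,"bench z",np.median(P[...,2][C[n]["depth"]>0]))
    for t in ["sleeve_1","bolt","vee_block","thick_pin","thin_pin","packing_block","blue_tray","yellow_tray"]:
        for r in manip.cut_out(n,t)[:3]:
            m=r["pixels"]&(C[n]["depth"]>0); Q=P[m]
            if len(Q)<5: continue
            zt=np.percentile(Q[:,2],95); T=Q[Q[:,2]>zt-.006]
            print(t,round(r["p"],2),r["rect"],"ztop",round(zt,4),"top xy",(T[:,:2].min(0)+T[:,:2].max(0))/2,"ext",np.ptp(T[:,:2],axis=0))
        for r in manip.pinpoint(n,t)[:2]:
            o,d=ray(C[n],r["centre"]); print("   pin",round(r["p"],2),np.round(r["centre"],1),at_z(o,d,0)[:2])
E
```

```text
top bench z -0.0018699821718892809
sleeve_1 0.51 [231.9, 167.1, 244.2, 176.4] ztop 0.0486 top xy [0.6092 0.1103] ext [0.0193 0.0187]
   pin 0.51 [238.4 172.7] [0.6102 0.11  ]
   pin 0.37 [259.7 210.3] [0.5081 0.0525]
   pin 0.69 [259.1 238.8] [0.4317 0.054 ]
   pin 0.46 [222.3 236.4] [0.4384 0.1526]
vee_block 0.71 [283.4, 231.2, 302.1, 255.4] ztop 0.0342 top xy [ 0.425  -0.0365] ext [0.0469 0.0418]
   pin 0.7 [289.6 242. ] [ 0.4228 -0.0275]
   pin 0.44 [259.7 239.1] [0.4309 0.0524]
   pin 0.42 [294.3 212.2] [ 0.5026 -0.0404]
packing_block 0.59 [159.9, 219.6, 185.6, 237.4] ztop 0.0331 top xy [0.4577 0.2791] ext [0.0422 0.0683]
   pin 0.69 [173.2 228.8] [0.4593 0.2847]
blue_tray 0.68 [326.1, 194.2, 363.3, 272.2] ztop 0.0138 top xy [ 0.4505 -0.1747] ext [0.1937 0.0874]
   pin 0.98 [342.5 228.3] [ 0.4589 -0.169 ]
yellow_tray 0.72 [384.8, 206.5, 414.1, 256.5] ztop 0.0142 top xy [ 0.4471 -0.3168] ext [0.1404 0.0929]
   pin 0.64 [400.4 232.4] [ 0.4473 -0.3232]
scene bench z 0.0007744463375012258
sleeve_1 0.65 [240.7, 217.9, 252.7, 237.2] ztop 0.0437 top xy [0.5147 0.0622] ext [0.0205 0.0207
[... 533 characters left out ...]
[0.432  0.0602] ext [0.0099 0.0089]
   pin 0.47 [276.1 252.9] [0.4307 0.0584]
thin_pin 0.63 [278.6, 194.9, 283.5, 211.2] ztop 0.0487 top xy [ 0.5024 -0.0326] ext [0.0089 0.0097]
   pin 0.49 [368.1 166.4] [ 0.4444 -0.3133]
   pin 0.47 [276.8 212. ] [ 0.5084 -0.032 ]
packing_block 0.73 [151.6, 294.6, 199.1, 335.8] ztop 0.0287 top xy [0.397  0.3044] ext [0.166 0.097]
   pin 0.55 [177.9 320.7] [0.4573 0.285 ]
blue_tray 0.96 [295.0, 168.8, 376.1, 222.8] ztop 0.0106 top xy [ 0.449  -0.1673] ext [0.1935 0.0958]
   pin 0.74 [334.  193.2] [ 0.4493 -0.1696]
yellow_tray 0.86 [339.1, 146.4, 401.0, 182.5] ztop 0.0106 top xy [ 0.4452 -0.3129] ext [0.1413 0.0991]
   pin 0.86 [366.6 164.8] [ 0.4509 -0.3166]
```

The top view shows the V block at about (293,241), the blue tray at (345,232), the yellow tray at (400,233) and the sleeves at (238,171) and (257,206). In the scene view the thick pin is at (275,246), the thin pin at (280,205) and the bolt at (240,271). I'll add a move helper and go to an overview pose for the wrist camera.

```bash
cat >> h.py <<'E'
from scipy.spatial.transform import Rotation as Ro
np.set_printoptions(precision=4,suppress=True)
def pose():
    s=manip.sense(); return np.array(s["position"]),Ro.from_rotvec(s["ee_rot"])
def target(yaw): return Ro.from_euler("z",yaw)*Ro.from_euler("x",np.pi)   # yaw 0: tool x=+X, y=-Y, z down
def go(xyz,yaw=None):
    p,R=pose(); d=R.inv().apply(np.array(xyz)-p); r=(R.inv()*target(yaw)).as_rotvec() if yaw is not None else np.zeros(3)
    if yaw is not None and False: pass
    print("row",np.round(d/.6,4),np.round(r/np.pi,4),"rows>=",round(max(np.linalg.norm(d)/.0417,np.degrees(np.linalg.norm(r))/7.16),1))
def wrist():
    p,R=pose(); c=manip.read_camera("wrist"); c["p"],c["Rw"]=p,R; return c
def wray(c,px):
    u=np.array([px[0]-c["cx"],px[1]-c["cy"]]); r=np.hypot(*u); th=r/c["fx"]; T=np.array(c["T_tool_cam"])
    d=np.r_[np.sin(th)*u/max(r,1e-9),np.cos(th)]
    return c["p"]+c["Rw"].apply(T[:3,3]),c["Rw"].apply(T[:3,:3]@d)
def wpix(c,X):
    T=np.array(c["T_tool_cam"]); q=T[:3,:3].T@(c["Rw"].inv().apply(np.array(X)-c["p"])-T[:3,3])
    th=np.arctan2(np.hypot(q[0],q[1]),q[2]); return np.array([c["cx"],c["cy"]])+c["fx"]*th*q[:2]/np.hypot(q[0],q[1])
E
python3 -c "
from h import *
go([.45,-.24,.26],0.)
c=wrist(); print(c['T_tool_cam'],c['fx'],c['cx'],c['cy'])"
```

```text
row [ 0.5417 -0.4283 -0.0518] [ 0.     -0.      0.1241] rows>= 10.0
[[ 0.0016 -0.9455 -0.3257  0.0843]
 [ 1.      0.0011  0.0018  0.0003]
 [-0.0013 -0.3257  0.9455 -0.1447]
 [ 0.      0.      0.      1.    ]] 325.19226210127806 273.95455230697064 212.76174699111627
```

```bash
python3 -m pendant '[[[0.542,-0.428,-0.052],[0,0,0.124]],[[0.542,-0.428,-0.052],[0,0,0.124]],[[0.542,-0.428,-0.052],[0,0,0.124]],[[0.542,-0.428,-0.052],[0,0,0.124]],[[0.542,-0.428,-0.052],[0,0,0.124]],[[0.542,-0.428,-0.052],[0,0,0.124]],[[0.542,-0.428,-0.052],[0,0,0.124]],[[0.542,-0.428,-0.052],[0,0,0.124]],[[0.542,-0.428,-0.052],[0,0,0.124]],[[0.542,-0.428,-0.052],[0,0,0.124]],[[0.542,-0.428,-0.052],[0,0,0.124]],[[0.542,-0.428,-0.052],[0,0,0.124]],[[0.542,-0.428,-0.052],[0,0,0.124]],[[0.542,-0.428,-0.052],[0,0,0.124]]]' 0
python3 - <<'E'
from h import *
c=wrist(); cv2.imwrite("pics/w1.png",c["img"][:,:,::-1]); np.save("w1.npy",c,allow_pickle=True)
for t in ["blue_tray","yellow_tray","vee_block"]:
    for r in manip.look_for("wrist",t)[:2]: print(t,r["p"],r["rect"])
go([.45,0.04,.26],0.)
E
```

```text
time_s: 3.02
position: [0.4494, -0.2417, 0.2599]
ee_rot: [3.141, -0.003, -0.001]
wrist_force: [-0.7, -0.2, -0.6]
width: 0.0856
finger_force: 0.0
blue_tray 0.72 [185.8, 95.5, 251.0, 242.2]
yellow_tray 0.88 [296.2, 117.1, 376.1, 227.0]
vee_block 0.95 [100.3, 173.0, 143.1, 215.4]
row [-0.0002 -0.4689 -0.0002] [-0.      0.0001 -0.0007] rows>= 6.7
```

View pics/w1.png

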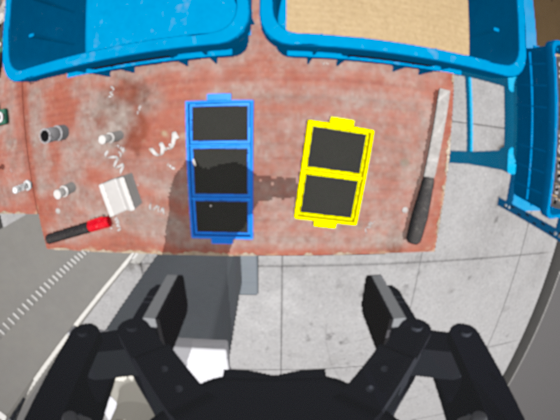

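The wrist view from above the trays shows the blue tray at (220,168), square to the axes. The yellow tray at (335,172) is turned by about 8°. The V block is at (118,195), and the pockets are empty. Next view is over the parts.

```bash
python3 -m pendant '[[[0,-0.469,0],[0,0,0]],[[0,-0.469,0],[0,0,0]],[[0,-0.469,0],[0,0,0]],[[0,-0.469,0],[0,0,0]],[[0,-0.469,0],[0,0,0]],[[0,-0.469,0],[0,0,0]],[[0,-0.469,0],[0,0,0]],[[0,-0.469,0],[0,0,0]],[[0,-0.469,0],[0,0,0]],[[0,-0.469,0],[0,0,0]]]'
python3 - <<'E'
from h import *
c=wrist(); cv2.imwrite("pics/w2.png",c["img"][:,:,::-1]); np.save("w2.npy",c,allow_pickle=True)
c1=np.load("w1.npy",allow_pickle=True).item(); print(c.keys(), c["p"])
def wcloud(c):
    v,u=np.mgrid[:420,:560]; a=np.stack([u-c["cx"],v-c["cy"]],-1); r=np.linalg.norm(a,axis=-1)+1e-9; th=r/c["fx"]
    P=np.concatenate([a/r[...,None]*np.tan(th)[...,None],np.ones_like(r)[...,None]],-1)*c["depth"][...,None]
    T=np.array(c["T_tool_cam"]); P=P@T[:3,:3].T+T[:3,3]; return P@c["Rw"].as_matrix().T+c["p"]
if "depth" in c:
  for n,k in (("w1",c1),("w2",c)):
    P=wcloud(k); hsv=cv2.cvtColor(k["img"],cv2.COLOR_RGB2HSV); h,s=hsv[...,0],hsv[...,1]
    zb=np.median(P[(k["depth"]>0)&(abs(P[...,0]-.5)<.1)&(abs(P[...,2])<.02)][:,2]); print(n,"bench",zb)
    for name,hm,xy in (("blue",(h>100)&(h<125)&(s>140),(.45,-.17)),("yellow",(h>22)&(h<38)&(s>140),(.447,-.316))):
        near=np.hypot(P[...,0]-xy[0],P[...,1]-xy[1])<.13
        m=hm&near&(P[...,2]>.006)&(P[...,2]<.02)
        Q=P[m]; 
        if len(Q)>50: print(n,name,len(Q),"z",np.percentile(Q[:,2],[5,50,95]),cv2.minAreaRect((Q[:,:2]*1000).astype(np.float32)))
for t in ["sleeve_1","bolt","vee_block","thick_pin","thin_pin"]:
    for r in manip.cut_out("wrist",t)[:3]:
        s=t,round(r["p"],2),np.round(r["rect"])
        if "depth" in c:
            Q=wcloud(c)[r["pixels"]&(c["depth"]>0)]; zt=np.percentile(Q[:,2],95); T=Q[Q[:,2]>zt-.005]
            s+=(round(zt,4),(T[:,:2].min(0)+T[:,:2].max(0))/2,np.ptp(T[:,:2],axis=0))
        print(*s)
    for r in manip.pinpoint("wrist",t)[:2]:
        o,d=wray(c,r["centre"]); print("   pin",round(r["p"],2),np.round(r["centre"]),at_z(o,d,0)[:2])
E
```

```text
time_s: 4.05
position: [0.4503, 0.0402, 0.26]
ee_rot: [3.141, -0.001, -0.0]
wrist_force: [0.4, 0.4, -0.2]
width: 0.0855
finger_force: 0.0
dict_keys(['img', 'depth', 'fx', 'fy', 'cx', 'cy', 'T_tool_cam', 'p', 'Rw']) [0.4503 0.0402 0.26  ]
w1 bench -1.694652822284426e-05
w1 blue 1698 z [0.0073 0.0106 0.0125] ((451.6009521484375, -174.24485778808594), (82.5770492553711, 193.51397705078125), 88.88267517089844)
w1 yellow 1590 z [0.0072 0.0107 0.0126] ((448.8427734375, -316.8831481933594), (84.90892791748047, 143.1708526611328), 83.19609069824219)
w2 bench -3.935674216351548e-05
w2 blue 1605 z [0.0067 0.0103 0.0126] ((452.1969299316406, -172.8651123046875), (84.11396026611328, 193.48727416992188), 88.93379974365234)
w2 yellow 1022 z [0.0067 0.0104 0.0127] ((449.1857604980469, -317.02374267578125), (86.93374633789062, 143.06224060058594), 82.90785217285156)
sleeve_1 0.97 [200.  30. 225.  52.] 0.0463 [0.6103 0.1114] [0.0207 0.0202]
sleeve_1 0.7 [248. 112. 264. 133.] 0.0463 [0.5181 0.0586] [0.0178 0.0187]
   pin 0.58 [217.  47.] [0.6094 0.1089]
   pin 0.58 [261. 117.] [0.52   0.0558]
bolt 0.52 [182. 172. 199. 187.] 0.0365 [0.4444 0.1459] [0.0088 0.0092]
   pin 0.5 [192. 175.] [0.4468 0.1451]
vee_block 0.79 [316. 171. 355. 218.] 0.0302 [ 0.4277 -0.0352] [0.0507 0.0466]
   pin 0.86 [333. 189.] [ 0.4281 -0.0379]
thick_pin 0.65 [254. 177. 268. 197.] 0.0403 [0.4366 0.0557] [0.0119 0.0118]
   pin 0.57 [262. 181.] [0.4384 0.0543]
thin_pin 0.55 [330. 121. 349. 137.] 0.0505 [ 0.5053 -0.0356] [0.009  0.0093]
   pin 0.7 [333. 128.] [ 0.5073 -0.0346]
```

View pics/w2.png

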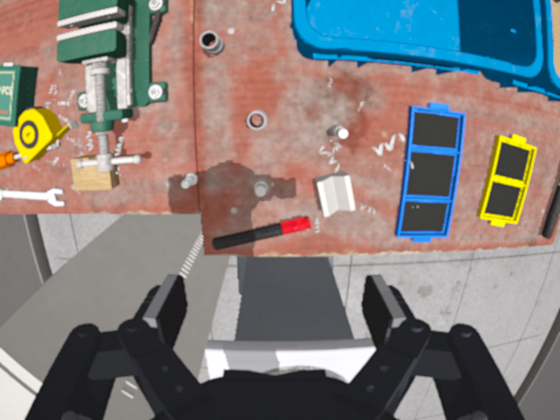

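The view over the parts shows the sleeves at (211,41) and (256,120), the bolt at (190,180) and the thick pin at (262,188). The thin pin is at (340,132) and the V block, turned a few degrees, at (336,195). I'll work out the V block's yaw and the tray details next.

```bash
cat >> h.py <<'E'
def wcloud(c):
    v,u=np.mgrid[:420,:560]; a=np.stack([u-c["cx"],v-c["cy"]],-1); r=np.linalg.norm(a,axis=-1)+1e-9; th=r/c["fx"]
    P=np.concatenate([a/r[...,None]*np.tan(th)[...,None],np.ones_like(r)[...,None]],-1)*c["depth"][...,None]
    T=np.array(c["T_tool_cam"]); P=P@T[:3,:3].T+T[:3,3]; return P@c["Rw"].as_matrix().T+c["p"]
def load(n): return np.load(n,allow_pickle=True).item()
def top(c,xy,zlo,zhi,rad):
    "rectangle (mm, deg) and mean of the points near xy between zlo and zhi"
    P=wcloud(c); Q=P[(c["depth"]>0)&(np.hypot(P[...,0]-xy[0],P[...,1]-xy[1])<rad)&(P[...,2]>zlo)&(P[...,2]<zhi)]
    return len(Q),cv2.minAreaRect((Q[:,:2]*1000).astype(np.float32)) if len(Q)>4 else None,np.median(Q[:,2]) if len(Q) else 0
E
python3 - <<'E'
from h import *
for n in("w1.npy","w2.npy"):
    c=load(n); print("vee",top(c,(.428,-.035),.025,.034,.045))
    for nm,xy,yaw,offs in(("blue",(.452,-.1735),-1.1,(-.061,0,.061)),("yellow",(.449,-.317),-7,(-.0305,.0305))):
        for o in offs:
            q=np.add(xy,np.array([np.cos(np.radians(yaw)),np.sin(np.radians(yaw))])*o); print(nm,o,q,top(c,q,.0,.0065,.024), "box",top(c,q,.009,.014,.05)[1])
    P=wcloud(c); 
go([.428,-.035,.13],np.radians(0))
E
```

```text
vee (498, ((426.9866943359375, -36.83955383300781), (45.19860076904297, 41.78205490112305), 13.569523811340332), np.float64(0.028578562515427744))
blue -0.061 [ 0.391  -0.1723] (958, ((390.89984130859375, -172.01463317871094), (46.88062286376953, 47.50828170776367), 89.0960922241211), np.float64(0.0038757260928433124)) box ((388.05511474609375, -173.07167053222656), (85.22381591796875, 67.7223129272461), 87.81597137451172)
blue 0 [ 0.452  -0.1735] (1082, ((451.8851318359375, -173.19757080078125), (47.126731872558594, 47.390907287597656), 44.27686309814453), np.float64(0.004119997746674209)) box ((451.7989501953125, -174.3292999267578), (84.7092514038086, 71.4194107055664), 89.3563003540039)
blue 0.061 [ 0.513  -0.1747] (1149, ((512.933837890625, -174.77320861816406), (47.71400833129883, 46.423866271972656), 87.84671783447266), np.float64(0.004118576236679883)) box ((515.4423828125, -174.42481994628906), (68.67266845703125, 85.01537322998047), 0.5370272397994995)
yellow -0.0305 [ 0.4187 -0.3133] (1018, ((418.3577575683594, -313.1393127441406), (47.03526306152344, 47.171932220458984), 
[... 1333 characters left out ...]
 -174.88088989257812), (67.73772430419922, 85.63516235351562), 0.2566775381565094)
yellow -0.0305 [ 0.4187 -0.3133] (506, ((418.6587219238281, -313.3642272949219), (47.245540618896484, 45.73179626464844), 58.51963424682617), np.float64(0.004303064621257846)) box ((414.56951904296875, -312.6728210449219), (86.94679260253906, 73.3633804321289), 83.14444732666016)
yellow 0.0305 [ 0.4793 -0.3207] (528, ((479.41656494140625, -320.33270263671875), (46.470794677734375, 46.74354553222656), 18.881147384643555), np.float64(0.004461813164798767)) box ((483.6063537597656, -320.6389465332031), (85.7761001586914, 73.59978485107422), 81.61063385009766)
row [-0.037   0.1269  0.2169] [-0. -0. -0.] rows>= 3.7
```

```bash
python3 -m pendant '[[[-0.039,0.128,0.2667],[0,0,-0.078]],[[-0.039,0.128,0.2667],[0,0,-0.078]],[[-0.039,0.128,0.2667],[0,0,-0.078]],[[-0.039,0.128,0.2667],[0,0,-0.078]],[[-0.039,0.128,0.2667],[0,0,-0.078]],[[-0.039,0.128,0.2667],[0,0,-0.078]],[[-0.039,0.128,0.2667],[0,0,-0.078]],[[-0.039,0.128,0.30],[0,0,-0.078]],[[-0.039,0.128,0.32],[0,0,-0.078]],[[-0.039,0.128,0.34],[0,0,-0.078]],[[-0.039,0.128,0.36],[0,0,-0.078]],[[-0.039,0.128,0.375],[0,0,-0.078]],[[-0.039,0.128,0.386],[0,0,-0.078]],[[-0.039,0.128,0.386],[0,0,-0.078]],[[-0.039,0.128,0.386],[0,0,-0.078]]]'
python3 - <<'E'
from h import *
c=wrist(); cv2.imwrite("pics/w3.png",c["img"][:,:,::-1]); go([.427,-.0365,.028],np.radians(14)); print(top(c,(.427,-.0365),.025,.034,.04))
E
```

```text
time_s: 5.85
position: [0.4277, -0.0351, 0.0292]
ee_rot: [3.118, 0.385, 0.002]
wrist_force: [0.5, -0.4, -0.4]
width: 0.0853
finger_force: 0.0
row [-0.0016  0.0018  0.0022] [ 0.0002 -0.0004  0.0005] rows>= 0.0
(3225, ((426.8976135253906, -35.973941802978516), (46.0975227355957, 40.504390716552734), 13.70996379852295), np.float64(0.02897235875619755))
```

View pics/w3.png

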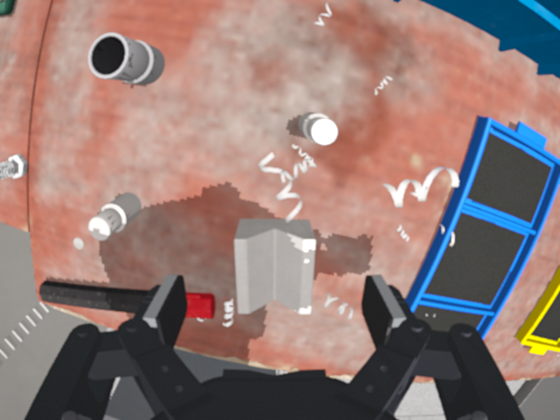

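The V block is centred between the pads at (275,265). A screwdriver with its red end at (200,305) lies near the left finger, so I'm checking clearance before closing.

```bash
python3 - <<'E'
from h import *
c=load("w2.npy"); P=wcloud(c); hsv=cv2.cvtColor(c["img"],cv2.COLOR_RGB2HSV)
im=c["img"].astype(int); m=(im[...,0]>140)&(im[...,1]<60)&(im[...,2]<70); m[:200]=0; m[250:]=0; m[:,:275]=0; m[:,320:]=0
Q=P[m]; R=target(np.radians(14)); q=R.inv().apply(Q-np.array([.4277,-.0351,.0292])); print(len(Q),"tool x",q[:,0].min(),q[:,0].max(),"y",q[:,1].min(),q[:,1].max(),"z world",Q[:,2].max())
k=q[:,1]>-.06; print(q[k][:,0].max() if k.any() else None)
for i in range(0,len(q),25): print(q[i])
E
```

```text
319 tool x -0.03947353525927905 -0.023398589773326713 y -0.07568037697168838 -0.03866357283834721 z world 0.01754788983110206
-0.023398589773326713
[-0.0253 -0.0416  0.0191]
[-0.0269 -0.041   0.0153]
[-0.0249 -0.0629  0.017 ]
[-0.0259 -0.0657  0.0178]
[-0.0257 -0.071   0.017 ]
[-0.032  -0.0396  0.0129]
[-0.0327 -0.0437  0.0138]
[-0.0321 -0.049   0.0122]
[-0.0329 -0.0543  0.0139]
[-0.0329 -0.0596  0.0136]
[-0.0341 -0.0625  0.0147]
[-0.0369 -0.0565  0.0146]
[-0.0352 -0.0721  0.0129]
```

```bash
python3 -m pendant '[[[0,0,0],[0,0,0]],[[0,0,0],[0,0,0]],[[0,0,0],[0,0,0]],[[0,0,0],[0,0,0]],[[0,0,0],[0,0,0]],[[0,0,0],[0,0,0]],[[0,0,0],[0,0,0]],[[0,0,0],[0,0,0]],[[0,0,0],[0,0,0]],[[0,0,0],[0,0,0]],[[0,0,-0.03],[0,0,0]],[[0,0,-0.06],[0,0,0]],[[0,0,-0.1],[0,0,0]],[[0,0,-0.1],[0,0,0]],[[0,0,-0.1],[0,0,0]]]' 0.9 60
python3 - <<'E'
from h import *
print(pose()[0]); go([.452,-.1735,.09],np.radians(-1.1)); c=wrist(); print(top(c,(.428,-.035),.08,.099,.05))
E
```

```text
time_s: 7.15
position: [0.4279, -0.0359, 0.0895]
ee_rot: [3.117, 0.383, 0.004]
wrist_force: [-0.6, -0.6, 0.5]
width: 0.0084
finger_force: 0.0
[ 0.4279 -0.0359  0.0895]
row [-0.0166  0.2322 -0.0006] [ 0.0004 -0.0009  0.084 ] rows>= 3.4
(171, ((432.5133972167969, -37.06957244873047), (25.958499908447266, 26.102317810058594), 49.231719970703125), np.float64(0.09716460132096699))
```

```bash
python3 - <<'E'
from h import *
c=wrist(); cv2.imwrite("pics/w4.png",c["img"][:,:,::-1]); print(top(c,(.427,-.036),.022,.036,.05))
E
```

```text
(2485, ((426.7799377441406, -36.15990447998047), (45.69430160522461, 39.691505432128906), 13.729962348937988), np.float64(0.02825747438673839))
```

View pics/w4.png

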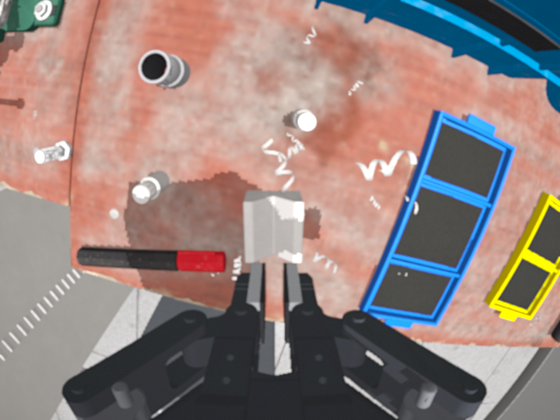

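The block has not moved and is still at (272,220). The fingers had simply not reached it before the lift, so I'll reopen, go down and close with a check before lifting.

```bash
python3 -m pendant '[[[0,0,0],[0,0,0]],[[0,0,0],[0,0,0]],[[0,0,0],[0,0,0]],[[0,0,0],[0,0,0]],[[0,0,0],[0,0,0]],[[0,0,0],[0,0,0]]]' 0; python3 -m pendant '[[[0,0,0],[0,0,0]],[[0,0,0],[0,0,0]],[[0,0,0],[0,0,0]],[[0,0,0],[0,0,0]],[[0,0,0],[0,0,0]],[[0,0,0],[0,0,0]]]' 0; python3 -c "
from h import *
go([.4268,-.0362,.028],np.radians(13.7))"
```

```text
time_s: 7.75
position: [0.4267, -0.0354, 0.0883]
ee_rot: [-3.118, -0.385, 0.0]
wrist_force: [0.8, 1.0, 0.8]
width: 0.0796
finger_force: 0.0
time_s: 8.25
position: [0.4268, -0.0355, 0.0885]
ee_rot: [3.118, 0.384, 0.0]
wrist_force: [0.0, -0.2, -0.5]
width: 0.0857
finger_force: 0.0
row [-0.0003  0.0011  0.1009] [ 0.    -0.     0.002] rows>= 1.5
```

```bash
python3 -m pendant '[[[0,0.001,0.04],[0,0,0]],[[0,0.001,0.07],[0,0,0]],[[0,0.001,0.095],[0,0,0]],[[0,0.001,0.108],[0,0,0]],[[0,0.001,0.108],[0,0,0]],[[0,0.001,0.108],[0,0,0]]]'; python3 -m pendant '[[[0,0,0],[0,0,0]],[[0,0,0],[0,0,0]],[[0,0,0],[0,0,0]],[[0,0,0],[0,0,0]]]' 0.9 60;  python3 -m pendant '[[[0,0,0],[0,0,0]],[[0,0,0],[0,0,0]],[[0,0,0],[0,0,0]],[[0,0,0],[0,0,0]]]'; python3 -m pendant '[[[0,0,0],[0,0,0]],[[0,0,0],[0,0,0]],[[0,0,0],[0,0,0]],[[0,0,0],[0,0,0]]]'
```

```text
time_s: 8.75
position: [0.4269, -0.0358, 0.0237]
ee_rot: [-3.118, -0.385, 0.001]
wrist_force: [-1.0, 0.8, 0.6]
width: 0.0856
finger_force: 0.0
time_s: 9.08
position: [0.4275, -0.0361, 0.0243]
ee_rot: [3.118, 0.384, 0.002]
wrist_force: [-0.6, 0.7, 11.3]
width: 0.0391
finger_force: 15.5
time_s: 9.42
position: [0.4274, -0.036, 0.0247]
ee_rot: [3.117, 0.385, 0.002]
wrist_force: [-3.1, 1.9, 11.3]
width: 0.0362
finger_force: 58.7
time_s: 9.75
position: [0.4274, -0.036, 0.0247]
ee_rot: [3.117, 0.385, 0.002]
wrist_force: [-3.4, 1.2, 11.2]
width: 0.0361
finger_force: 58.7
```

```bash
python3 -m pendant '[[[0,0,-0.005],[0,0,0]],[[0,0,-0.01],[0,0,0]],[[0,0,-0.015],[0,0,0]],[[0,0,-0.02],[0,0,0]],[[0,0,-0.025],[0,0,0]],[[0,0,-0.025],[0,0,0]]]'
python3 - <<'E'
from h import *
c=wrist(); print(top(c,(.427,-.036),.025,.06,.035)); cv2.imwrite("pics/w5.png",c["img"][150:,100:460,::-1])
E
```

```text
time_s: 10.25
position: [0.4273, -0.0362, 0.0392]
ee_rot: [3.118, 0.384, 0.001]
wrist_force: [0.2, -0.2, -3.5]
width: 0.0357
finger_force: 60.2
(7469, ((426.8717041015625, -36.95457458496094), (46.45477294921875, 63.1132926940918), 14.529623985290527), np.float64(0.040185574912657326))
```

View pics/w5.png

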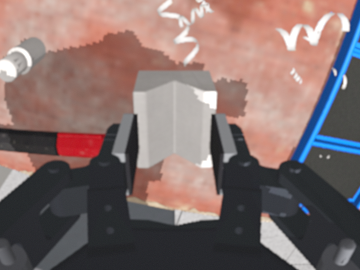

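The V block is held between the pads at (175,120) in the crop and is off the bench. Next I carry it to the middle blue pocket.

```bash
python3 -c "
from h import *
go([.452,-.1735,.085],np.radians(-1.1))"
```

```text
row [-0.0153  0.232  -0.0767] [ 0.     -0.0002  0.0841] rows>= 3.5
```

```bash
python3 -m pendant '[[[0,0,-0.04],[0,0,0]],[[0,0,-0.077],[0,0,0]],[[-0.003,0.05,-0.077],[0,0,0.02]],[[-0.007,0.1,-0.077],[0,0,0.04]],[[-0.011,0.15,-0.077],[0,0,0.06]],[[-0.014,0.2,-0.077],[0,0,0.075]],[[-0.0153,0.232,-0.077],[0,0,0.084]],[[-0.0153,0.232,-0.077],[0,0,0.084]],[[-0.0153,0.232,-0.077],[0,0,0.084]],[[-0.0153,0.232,-0.077],[0,0,0.084]],[[-0.0153,0.232,-0.077],[0,0,0.084]]]'
python3 - <<'E'
from h import *
c=wrist(); p=c["p"]; print("held",top(c,p[:2],p[2]-.002,p[2]+.012,.04)); 
P=wcloud(c); hsv=cv2.cvtColor(c["img"],cv2.COLOR_RGB2HSV); h,s=hsv[...,0],hsv[...,1]
Q=P[(h>100)&(h<125)&(s>140)&(np.hypot(P[...,0]-.452,P[...,1]+.1735)<.13)&(P[...,2]>.006)&(P[...,2]<.016)]; print(cv2.minAreaRect((Q[:,:2]*1000).astype(np.float32)))
go([.452,-.1735,.031],np.radians(-1.1))
E
```

```text
time_s: 11.22
position: [0.4516, -0.1717, 0.0847]
ee_rot: [-3.14, 0.025, 0.001]
wrist_force: [-1.2, -0.4, -3.3]
width: 0.0356
finger_force: 61.2
held (4038, ((451.0818176269531, -172.053466796875), (60.67375946044922, 46.004981994628906), 89.36714172363281), np.float64(0.08819844322346085))
((449.4579162597656, -173.86109924316406), (82.81744384765625, 189.00375366210938), 88.72789764404297)
row [0.0007 0.003  0.0896] [-0.0003  0.0002  0.001 ] rows>= 1.3
```

```bash
python3 -m pendant '[[[0.001,0.003,0.03],[0,0,0.001]],[[0.001,0.003,0.06],[0,0,0.001]],[[0.001,0.003,0.08],[0,0,0.001]],[[0.001,0.003,0.086],[0,0,0.001]],[[0.001,0.003,0.09],[0,0,0.001]],[[0.001,0.003,0.0925],[0,0,0.001]],[[0.001,0.003,0.0925],[0,0,0.001]],[[0.001,0.003,0.0925],[0,0,0.001]]]'
```

```text
time_s: 11.93
position: [0.453, -0.1753, 0.03]
ee_rot: [3.141, -0.034, 0.002]
wrist_force: [-1.1, 0.2, -3.0]
width: 0.0355
finger_force: 61.2
```

```bash
python3 -m pendant '[[[-0.001,-0.0025,0],[0,0,0]],[[-0.001,-0.0025,0],[0,0,0]],[[-0.001,-0.0025,0.001],[0,0,0]],[[-0.001,-0.0025,0.002],[0,0,0]],[[-0.001,-0.0025,0.002],[0,0,0]],[[-0.001,-0.0025,0.002],[0,0,0]]]'
```

```text
time_s: 12.43
position: [0.4521, -0.1737, 0.0289]
ee_rot: [3.141, -0.034, 0.001]
wrist_force: [-2.0, 1.6, 3.7]
width: 0.0355
finger_force: 63.9
```

```bash
python3 -m pendant '[[[0,0,0],[0,0,0]],[[0,0,0],[0,0,0]],[[0,0,0],[0,0,0]],[[0,0,0],[0,0,0]]]' 0.42; python3 -m pendant '[[[0,0,-0.02],[0,0,0]],[[0,0,-0.05],[0,0,0]],[[0,0,-0.1],[0,0,0]],[[0,0,-0.15],[0,0,0]],[[0,0,-0.18],[0,0,0]],[[0,0,-0.18],[0,0,0]],[[0,0,-0.18],[0,0,0]]]'
python3 - <<'E'
from h import *
c=wrist(); print("vee",top(c,(.452,-.1735),.028,.038,.04)); P=wcloud(c); hsv=cv2.cvtColor(c["img"],cv2.COLOR_RGB2HSV); h,s=hsv[...,0],hsv[...,1]
Q=P[(h>100)&(h<125)&(s>140)&(np.hypot(P[...,0]-.452,P[...,1]+.1735)<.13)&(P[...,2]>.006)&(P[...,2]<.016)]; print(cv2.minAreaRect((Q[:,:2]*1000).astype(np.float32)))
cv2.imwrite("pics/w6.png",c["img"][:,:,::-1])
go([.518,.0586,.12],0)
E
```

```text
time_s: 12.77
position: [0.4521, -0.1738, 0.0283]
ee_rot: [3.141, -0.034, 0.001]
wrist_force: [-0.3, 0.2, 0.3]
width: 0.0496
finger_force: 0.0
time_s: 13.35
position: [0.4527, -0.1742, 0.1379]
ee_rot: [3.139, -0.035, 0.004]
wrist_force: [-1.5, -0.2, 1.0]
width: 0.0495
finger_force: 0.0
vee (1473, ((451.7411804199219, -174.18202209472656), (39.35052490234375, 45.58307647705078), 88.6443099975586), np.float64(0.03272184841584537))
((448.7038269042969, -173.72462463378906), (82.36808013916016, 187.9395751953125), 88.85951232910156)
row [ 0.1019 -0.3899  0.0275] [ 0.0003 -0.0002 -0.007 ] rows>= 5.8
```

View pics/w6.png

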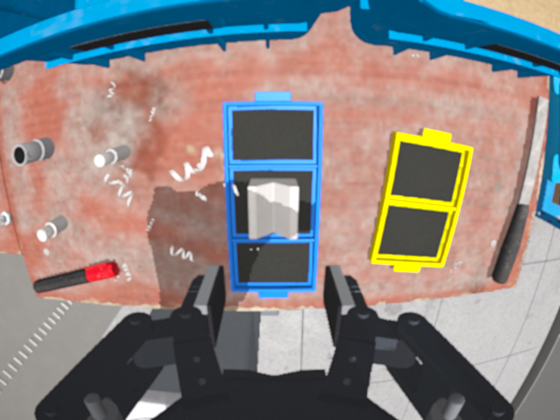

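The V block sits square in the middle blue pocket at (273,208), within 1 mm of centre and about 0.2° of square. Next is sleeve B.

```bash
python3 -m pendant '[[[0.02,-0.06,0.02],[0,0,-0.007]],[[0.04,-0.12,0.02],[0,0,-0.007]],[[0.05,-0.19,0.02],[0,0,-0.007]],[[0.07,-0.26,0.02],[0,0,-0.007]],[[0.09,-0.33,0.02],[0,0,-0.007]],[[0.102,-0.39,0.02],[0,0,-0.007]],[[0.102,-0.39,0.02],[0,0,-0.007]],[[0.102,-0.39,0.02],[0,0,-0.007]],[[0.102,-0.39,0.02],[0,0,-0.007]],[[0.102,-0.39,0.02],[0,0,-0.007]]]'
python3 - <<'E'
from h import *
c=wrist(); 
print(top(c,(.518,.0586),.042,.049,.02),top(c,(.518,.0586),.004,.0205,.025))
n,r,z=top(c,(.518,.0586),.042,.049,.02); go([r[0][0]/1000,r[0][1]/1000,.024],0)
E
```

```text
time_s: 14.23
position: [0.5171, 0.0573, 0.1231]
ee_rot: [3.141, -0.002, -0.004]
wrist_force: [-0.4, -0.5, -0.7]
width: 0.0496
finger_force: 0.0
(247, ((518.0344848632812, 59.11040115356445), (20.688289642333984, 19.84722328186035), 0.4986880421638489), np.float64(0.04515008744665583)) (303, ((519.4545288085938, 59.23253631591797), (20.488679885864258, 20.19095230102539), 46.628074645996094), np.float64(0.014498260867730275))
row [ 0.0015 -0.0037  0.1656] [ 0.0003  0.0006 -0.0007] rows>= 2.4
```

```bash
python3 -m pendant '[[[0.002,-0.003,0.05],[0,0,0]],[[0.002,-0.003,0.09],[0,0,0]],[[0.002,-0.003,0.12],[0,0,0]],[[0.002,-0.003,0.145],[0,0,0]],[[0.002,-0.003,0.16],[0,0,0]],[[0.002,-0.003,0.165],[0,0,0]],[[0.002,-0.003,0.165],[0,0,0]],[[0.002,-0.003,0.165],[0,0,0]]]'; python3 -m pendant '[[[0,0,0],[0,0,0]],[[0,0,0],[0,0,0]],[[0,0,0],[0,0,0]],[[0,0,0],[0,0,0]],[[0,0,0],[0,0,0]]]' 0.9 50
```

```text
time_s: 14.95
position: [0.5198, 0.0603, 0.0258]
ee_rot: [3.142, -0.001, 0.001]
wrist_force: [-0.4, 0.7, 0.6]
width: 0.0494
finger_force: 0.0
time_s: 15.37
position: [0.5202, 0.0607, 0.0261]
ee_rot: [3.141, 0.0, 0.003]
wrist_force: [-1.1, -1.0, 6.2]
width: 0.0181
finger_force: 48.9
```

```bash
python3 -m pendant '[[[0,0,-0.02],[0,0,0]],[[0,0,-0.06],[0,0,0]],[[0,0,-0.12],[0,0,0]],[[0,0,-0.165],[0,0,0]],[[0,0.06,-0.165],[0,0,0]],[[0,0.12,-0.165],[0,0,0.006]],[[0,0.18,-0.165],[0,0,0.006]],[[-0.005,0.24,-0.165],[0,0,0.006]],[[-0.009,0.3,-0.165],[0,0,0.006]],[[-0.009,0.35,-0.165],[0,0,0.006]],[[-0.009,0.392,-0.165],[0,0,0.006]],[[-0.009,0.392,-0.165],[0,0,0.006]],[[-0.009,0.392,-0.165],[0,0,0.006]],[[-0.009,0.392,-0.165],[0,0,0.006]],[[-0.009,0.392,-0.165],[0,0,0.006]]]'
python3 - <<'E'
from h import *
c=wrist(); p=c["p"]; 
print("held",top(c,p[:2],p[2]+.012,p[2]+.026,.025),p)
go([.5145,-.1747,.031],np.radians(-1.1))
E
```

```text
time_s: 16.62
position: [0.5141, -0.1726, 0.1245]
ee_rot: [-3.141, 0.025, -0.0]
wrist_force: [0.9, 0.7, -0.7]
width: 0.018
finger_force: 49.1
held (1942, ((514.103759765625, -173.0093994140625), (45.49604034423828, 24.788362503051758), 88.46272277832031), np.float64(0.142861390037398)) [ 0.5141 -0.1726  0.1245]
row [0.0006 0.0037 0.1558] [-0.0002 -0.0001  0.0011] rows>= 2.2
```

```bash
python3 -m pendant '[[[0,0.002,0.05],[0,0,0]],[[0,0.002,0.09],[0,0,0]],[[0,0.002,0.12],[0,0,0]],[[0,0.002,0.14],[0,0,0]],[[0,0.002,0.15],[0,0,0]],[[0,0.002,0.1535],[0,0,0]],[[0,0.002,0.1535],[0,0,0]],[[0,0.002,0.1535],[0,0,0]],[[0,0.002,0.1535],[0,0,0]]]'
```

```text
time_s: 17.42
position: [0.5149, -0.1758, 0.0332]
ee_rot: [3.141, -0.029, 0.003]
wrist_force: [0.0, -0.6, -0.7]
width: 0.0181
finger_force: 49.1
```

```bash
python3 -m pendant '[[[0,-0.0018,0.001],[0,0,0]],[[0,-0.0018,0.002],[0,0,0]],[[0,-0.0018,0.0035],[0,0,0]],[[0,-0.0018,0.005],[0,0,0]],[[0,-0.0018,0.0058],[0,0,0]],[[0,-0.0018,0.0058],[0,0,0]]]'
```

```text
time_s: 17.92
position: [0.5146, -0.1748, 0.0301]
ee_rot: [3.14, -0.029, 0.002]
wrist_force: [-3.5, 0.8, 12.4]
width: 0.0181
finger_force: 50.4
```

```bash
python3 -m pendant '[[[0,0,-0.0005],[0,0,0]],[[0,0,-0.0005],[0,0,0]],[[0,0,-0.0005],[0,0,0]],[[0,0,-0.0005],[0,0,0]]]' 0.55; python3 -m pendant '[[[0,0,-0.02],[0,0,0]],[[0,0,-0.05],[0,0,0]],[[0,0,-0.1],[0,0,0]],[[0,0,-0.15],[0,0,0]],[[0,0,-0.18],[0,0,0]],[[0,0,-0.18],[0,0,0]],[[0,0,-0.18],[0,0,0]]]'
python3 - <<'E'
from h import *
c=wrist(); print("sleeve",top(c,(.513,-.1747),.046,.055,.025)); print("vee",top(c,(.452,-.1735),.028,.038,.035))
go([.437,.056,.13],0)
E
```

```text
time_s: 18.25
position: [0.5138, -0.1746, 0.0288]
ee_rot: [-3.141, 0.029, 0.0]
wrist_force: [-0.2, 1.2, 0.3]
width: 0.0385
finger_force: 0.0
time_s: 18.83
position: [0.5148, -0.175, 0.1386]
ee_rot: [3.14, -0.029, 0.004]
wrist_force: [-0.4, 0.7, -1.0]
width: 0.0383
finger_force: 0.0
sleeve (229, ((512.4038696289062, -175.64833068847656), (20.012168884277344, 20.360759735107422), 17.212203979492188), np.float64(0.049069087705745876))
vee (1197, ((451.9945068359375, -174.29620361328125), (39.62885665893555, 45.530399322509766), 88.91532897949219), np.float64(0.03272034046158895))
row [-0.1352 -0.3822  0.0119] [ 0.0002 -0.0001 -0.006 ] rows>= 5.8
```

```bash
python3 -m pendant '[[[-0.02,-0.06,0.012],[0,0,-0.006]],[[-0.04,-0.12,0.012],[0,0,-0.006]],[[-0.07,-0.19,0.012],[0,0,-0.006]],[[-0.09,-0.26,0.012],[0,0,-0.006]],[[-0.115,-0.33,0.012],[0,0,-0.006]],[[-0.135,-0.382,0.012],[0,0,-0.006]],[[-0.135,-0.382,0.012],[0,0,-0.006]],[[-0.135,-0.382,0.012],[0,0,-0.006]],[[-0.135,-0.382,0.012],[0,0,-0.006]],[[-0.135,-0.382,0.012],[0,0,-0.006]],[[-0.135,-0.382,0.012],[0,0,-0.006]]]' 0.45
python3 - <<'E'
from h import *
c=wrist(); 
print(top(c,(.437,.056),.036,.043,.02),top(c,(.437,.056),.006,.036,.02))
n,r,z=top(c,(.437,.056),.036,.043,.02); go([r[0][0]/1000,r[0][1]/1000,.022],0)
E
```

```text
time_s: 19.8
position: [0.4374, 0.0546, 0.1293]
ee_rot: [3.141, -0.004, -0.001]
wrist_force: [0.1, -0.0, -0.1]
width: 0.0468
finger_force: 0.0
(223, ((436.1396484375, 56.20185089111328), (12.347600936889648, 12.356613159179688), 0.4828444719314575), np.float64(0.039486932343378495)) (248, ((438.1844787597656, 56.18128967285156), (12.00582218170166, 15.790549278259277), 5.266177654266357), np.float64(0.023506458134674328))
row [-0.002  -0.0025  0.1789] [ 0.      0.0002 -0.0008] rows>= 2.6
```

```bash
python3 -m pendant '[[[-0.002,-0.002,0.05],[0,0,0]],[[-0.002,-0.002,0.09],[0,0,0]],[[-0.002,-0.002,0.13],[0,0,0]],[[-0.002,-0.002,0.16],[0,0,0]],[[-0.002,-0.002,0.174],[0,0,0]],[[-0.002,-0.002,0.178],[0,0,0]],[[-0.002,-0.002,0.178],[0,0,0]],[[-0.002,-0.002,0.178],[0,0,0]]]'; python3 -m pendant '[[[0,0,0],[0,0,0]],[[0,0,0],[0,0,0]],[[0,0,0],[0,0,0]],[[0,0,0],[0,0,0]],[[0,0,0],[0,0,0]]]' 0.95 50
```

```text
time_s: 20.52
position: [0.4368, 0.0572, 0.0236]
ee_rot: [-3.141, 0.0, -0.002]
wrist_force: [0.3, -0.2, 0.5]
width: 0.0469
finger_force: 0.0
time_s: 20.93
position: [0.437, 0.0572, 0.0238]
ee_rot: [3.141, 0.0, 0.003]
wrist_force: [-0.4, -1.0, 6.3]
width: 0.0135
finger_force: 48.7
```

```bash
python3 -m pendant '[[[0,0,-0.02],[0,0,0]],[[0,0,-0.06],[0,0,0]],[[0,0,-0.11],[0,0,0]],[[0,0.02,-0.14],[0,0,0]],[[-0.01,0.06,-0.14],[0,0,0.003]],[[-0.02,0.12,-0.14],[0,0,0.006]],[[-0.035,0.18,-0.14],[0,0,0.006]],[[-0.05,0.24,-0.14],[0,0,0.006]],[[-0.06,0.3,-0.14],[0,0,0.006]],[[-0.07,0.35,-0.14],[0,0,0.006]],[[-0.075,0.382,-0.14],[0,0,0.006]],[[-0.075,0.382,-0.14],[0,0,0.006]],[[-0.075,0.382,-0.14],[0,0,0.006]],[[-0.075,0.382,-0.14],[0,0,0.006]],[[-0.075,0.382,-0.14],[0,0,0.006]],[[-0.075,0.382,-0.14],[0,0,0.006]]]'
python3 - <<'E'
from h import *
go([.392,-.1725,.0305],np.radians(-1.1))
E
```

```text
time_s: 22.27
position: [0.3914, -0.1706, 0.107]
ee_rot: [-3.141, 0.025, -0.0]
wrist_force: [0.3, 0.1, 0.5]
width: 0.0137
finger_force: 48.8
row [0.001  0.0033 0.1275] [-0.0001 -0.      0.001 ] rows>= 1.8
```

```bash
python3 -m pendant '[[[0.001,0.0015,0.04],[0,0,0.001]],[[0.001,0.0015,0.08],[0,0,0.001]],[[0.001,0.0015,0.11],[0,0,0.001]],[[0.001,0.0015,0.122],[0,0,0.001]],[[0.001,0.0015,0.1265],[0,0,0.001]],[[0.001,0.0015,0.1265],[0,0,0.001]],[[0.001,0.0015,0.1265],[0,0,0.001]],[[0.001,0.0015,0.1265],[0,0,0.001]]]'
```

```text
time_s: 22.93
position: [0.3926, -0.173, 0.032]
ee_rot: [3.141, -0.034, 0.003]
wrist_force: [-0.2, -0.4, -1.7]
width: 0.0135
finger_force: 48.9
```

```bash
python3 -m pendant '[[[-0.001,-0.0005,0.002],[0,0,0]],[[-0.001,-0.0005,0.004],[0,0,0]],[[-0.001,-0.0005,0.0055],[0,0,0]],[[-0.001,-0.0005,0.0065],[0,0,0]],[[-0.001,-0.0005,0.0068],[0,0,0]],[[-0.001,-0.0005,0.0068],[0,0,0]]]'
```

```text
time_s: 23.43
position: [0.3917, -0.1729, 0.0278]
ee_rot: [3.14, -0.034, 0.001]
wrist_force: [-1.2, 0.7, 9.7]
width: 0.0136
finger_force: 50.1
```

Contact at the expected height. I'll release, lift, verify and then plan the move to sleeve A.

```bash
python3 -m pendant '[[[0,0,-0.0005],[0,0,0]],[[0,0,-0.0005],[0,0,0]],[[0,0,-0.0005],[0,0,0]],[[0,0,-0.0005],[0,0,0]]]' 0.58; python3 -m pendant '[[[0,0,-0.02],[0,0,0]],[[0,0,-0.05],[0,0,0]],[[0,0,-0.1],[0,0,0]],[[0,0,-0.15],[0,0,0]],[[0,0,-0.2],[0,0,0]],[[0,0,-0.2],[0,0,0]],[[0,0,-0.2],[0,0,0]]]'
python3 - <<'E'
from h import *
c=wrist(); print("pin",top(c,(.391,-.1723),.04,.048,.02),top(c,(.391,-.1723),.01,.04,.02)); print("vee",top(c,(.452,-.1735),.028,.038,.035))
go([.610,.1114,.14],0)
E
```

```text
time_s: 23.77
position: [0.391, -0.1725, 0.0272]
ee_rot: [-3.141, 0.034, 0.0]
wrist_force: [-0.3, -0.1, 0.6]
width: 0.0361
finger_force: 0.0
time_s: 24.35
position: [0.3922, -0.1734, 0.1488]
ee_rot: [3.139, -0.035, 0.005]
wrist_force: [-1.7, -0.6, -0.7]
width: 0.0357
finger_force: 0.0
pin (202, ((390.5470275878906, -174.06288146972656), (12.67651081085205, 12.28962516784668), 56.308589935302734), np.float64(0.04343196336479484)) (214, ((393.1724548339844, -173.68406677246094), (11.251276969909668, 15.875489234924316), 2.1194982528686523), np.float64(0.02730275972663635))
vee (1683, ((451.3538818359375, -174.03207397460938), (40.022193908691406, 45.23310089111328), 88.75618743896484), np.float64(0.032842617539848976))
row [ 0.3542 -0.482   0.0123] [ 0.0004 -0.0002 -0.0071] rows>= 8.6
```

```bash
python3 - <<'E'
from h import *
P=np.concatenate([wcloud(load("w2.npy")).reshape(-1,3)]+[cloud(manip.read_camera(n)).reshape(-1,3) for n in("scene","top")])
d=P[:,:2]-[.610,.1114]
for lab,m in (("fingers z>.01",(abs(d[:,0])<.03)&(abs(d[:,1])<.07)&(np.hypot(*d.T)>.02)&(P[:,2]>.01)&(P[:,2]<.2)),("body z>.06",(d[:,0]>-.06)&(d[:,0]<.13)&(abs(d[:,1])<.075)&(P[:,2]>.06)&(P[:,2]<.3))):
    Q=P[m]; print(lab,len(Q),Q.min(0) if len(Q) else "",Q.max(0) if len(Q) else "")
E
python3 -m pendant '[[[0.04,-0.05,0.012],[0,0,-0.007]],[[0.08,-0.1,0.012],[0,0,-0.007]],[[0.12,-0.15,0.012],[0,0,-0.007]],[[0.16,-0.2,0.012],[0,0,-0.007]],[[0.2,-0.25,0.012],[0,0,-0.007]],[[0.24,-0.3,0.012],[0,0,-0.007]],[[0.28,-0.36,0.012],[0,0,-0.007]],[[0.31,-0.42,0.012],[0,0,-0.007]],[[0.33,-0.45,0.012],[0,0,-0.007]],[[0.354,-0.482,0.012],[0,0,-0.007]],[[0.354,-0.482,0.012],[0,0,-0.007]],[[0.354,-0.482,0.012],[0,0,-0.007]],[[0.354,-0.482,0.012],[0,0,-0.007]],[[0.354,-0.482,0.012],[0,0,-0.007]]]' 0.42
python3 - <<'E'
from h import *
c=wrist(); cv2.imwrite("pics/w7.png",c["img"][:,:,::-1])
n,r,z=top(c,(.610,.1114),.042,.049,.02); print(n,r,z); go([r[0][0]/1000,r[0][1]/1000,.024],0)
E
```

```text
fingers z>.01 1 [0.6265 0.0885 0.0116] [0.6265 0.0885 0.0116]
body z>.06 0  
time_s: 25.67
position: [0.6087, 0.1104, 0.1388]
ee_rot: [3.14, -0.001, -0.004]
wrist_force: [-0.1, 0.1, 0.3]
width: 0.0494
finger_force: 0.0
219 ((611.0589599609375, 111.55915832519531), (19.50169563293457, 20.47864532470703), 89.97303009033203) 0.0451971123238324
row [ 0.0038 -0.0024  0.1921] [ 0.0004  0.0005 -0.0004] rows>= 2.8
```

View pics/w7.png

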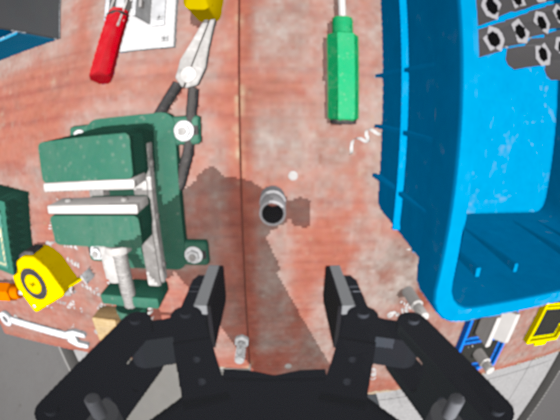

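The sleeve stands clear at (271,205). The vice is well to the left at (110,210) and the bin is to the right, so I can descend.

```bash
python3 -m pendant '[[[0.003,-0.002,0.05],[0,0,0]],[[0.003,-0.002,0.1],[0,0,0]],[[0.003,-0.002,0.14],[0,0,0]],[[0.003,-0.002,0.17],[0,0,0]],[[0.003,-0.002,0.185],[0,0,0]],[[0.003,-0.002,0.19],[0,0,0]],[[0.003,-0.002,0.19],[0,0,0]],[[0.003,-0.002,0.19],[0,0,0]]]'; python3 -m pendant '[[[0,0,0],[0,0,0]],[[0,0,0],[0,0,0]],[[0,0,0],[0,0,0]],[[0,0,0],[0,0,0]],[[0,0,0],[0,0,0]]]' 0.9 50; python3 -c "
from h import *
p=pose()[0]; print(p); go([p[0],p[1],.145],0); go([.4793+.001,-.3207,.145],np.radians(-7))"
```

```text
time_s: 26.38
position: [0.6124, 0.1131, 0.0272]
ee_rot: [-3.141, 0.0, -0.003]
wrist_force: [0.7, 1.2, 0.3]
width: 0.0497
finger_force: 0.0
time_s: 26.8
position: [0.6126, 0.1134, 0.0274]
ee_rot: [-3.142, -0.0, -0.003]
wrist_force: [-0.7, -1.2, 6.0]
width: 0.0183
finger_force: 48.9
[0.6126 0.1134 0.0274]
row [ 0.0004 -0.     -0.196 ] [-0.     -0.0007  0.0001] rows>= 2.8
row [-0.2201  0.7234 -0.1965] [-0.     -0.0007  0.039 ] rows>= 11.2
```

```bash
python3 -m pendant '[[[0,0,-0.02],[0,0,0]],[[0,0,-0.06],[0,0,0]],[[0,0,-0.12],[0,0,0]],[[0,0,-0.18],[0,0,0]],[[-0.05,0,-0.196],[0,0,0]],[[-0.11,0.01,-0.196],[0,0,0]],[[-0.17,0.05,-0.196],[0,0,0]],[[-0.21,0.1,-0.196],[0,0,0]],[[-0.22,0.16,-0.196],[0,0,0.01]],[[-0.22,0.22,-0.196],[0,0,0.02]],[[-0.22,0.28,-0.196],[0,0,0.039]],[[-0.22,0.34,-0.196],[0,0,0.039]],[[-0.22,0.40,-0.196],[0,0,0.039]],[[-0.22,0.46,-0.196],[0,0,0.039]],[[-0.22,0.52,-0.196],[0,0,0.039]],[[-0.22,0.58,-0.196],[0,0,0.039]],[[-0.22,0.64,-0.196],[0,0,0.039]],[[-0.22,0.7,-0.196],[0,0,0.039]],[[-0.22,0.723,-0.196],[0,0,0.039]],[[-0.22,0.723,-0.196],[0,0,0.039]]]';python3 -m pendant '[[[0,0,0],[0,0,0]],[[0,0,0],[0,0,0]],[[0,0,0],[0,0,0]],[[0,0,0],[0,0,0]]]'
python3 - <<'E'
from h import *
c=wrist(); P=wcloud(c); hsv=cv2.cvtColor(c["img"],cv2.COLOR_RGB2HSV); h,s=hsv[...,0],hsv[...,1]
Q=P[(h>22)&(h<38)&(s>140)&(np.hypot(P[...,0]-.449,P[...,1]+.317)<.13)&(P[...,2]>.006)&(P[...,2]<.016)]; print(cv2.minAreaRect((Q[:,:2]*1000).astype(np.float32)))
go([.4806,-.3207,.036],np.radians(-7))
E
```

```text
time_s: 28.47
position: [0.4783, -0.326, 0.1439]
ee_rot: [3.133, -0.203, 0.0]
wrist_force: [0.2, -0.3, -0.6]
width: 0.0183
finger_force: 49.1
time_s: 28.8
position: [0.4801, -0.3188, 0.1439]
ee_rot: [-3.136, 0.187, -0.0]
wrist_force: [0.2, 0.5, 0.2]
width: 0.019
finger_force: 49.1
((463.1301574707031, -319.20623779296875), (84.08976745605469, 112.7708511352539), 83.03578186035156)
row [0.0012 0.0027 0.1798] [-0.0001 -0.      0.0008] rows>= 2.6
```

```bash
python3 -m pendant '[[[0.001,0.002,0.05],[0,0,0.001]],[[0.001,0.002,0.1],[0,0,0.001]],[[0.001,0.002,0.14],[0,0,0.001]],[[0.001,0.002,0.165],[0,0,0.001]],[[0.001,0.002,0.175],[0,0,0.001]],[[0.001,0.002,0.18],[0,0,0.001]],[[0.001,0.002,0.18],[0,0,0.001]],[[0.001,0.002,0.18],[0,0,0.001]],[[0.001,0.002,0.18],[0,0,0.001]]]'
```

```text
time_s: 29.6
position: [0.4811, -0.3224, 0.037]
ee_rot: [3.134, -0.197, 0.003]
wrist_force: [-0.1, 1.2, -1.2]
width: 0.0183
finger_force: 49.1
```

```bash
python3 -m pendant '[[[0,-0.0025,0.002],[0,0,0]],[[0,-0.0025,0.004],[0,0,0]],[[0,-0.0025,0.006],[0,0,0]],[[0,-0.0025,0.008],[0,0,0]],[[0,-0.0025,0.0095],[0,0,0]],[[0,-0.0025,0.0098],[0,0,0]],[[0,-0.0025,0.0098],[0,0,0]]]'
```

```text
time_s: 30.18
position: [0.481, -0.3208, 0.0313]
ee_rot: [3.134, -0.197, 0.001]
wrist_force: [-2.6, 1.6, 11.2]
width: 0.0185
finger_force: 50.2
```

```bash
python3 -m pendant '[[[0,0,-0.0005],[0,0,0]],[[0,0,-0.0005],[0,0,0]],[[0,0,-0.0005],[0,0,0]],[[0,0,-0.0005],[0,0,0]]]' 0.55; python3 -m pendant '[[[0,0,-0.02],[0,0,0]],[[0,0,-0.05],[0,0,0]],[[0,0,-0.1],[0,0,0]],[[0,0,-0.15],[0,0,0]],[[0,0,-0.18],[0,0,0]],[[0,0,-0.18],[0,0,0]],[[0,0,-0.18],[0,0,0]]]'
python3 - <<'E'
from h import *
c=wrist(); print("sleeve",top(c,(.4793,-.3207),.046,.055,.025))
go([.4444,.146,.14],0)
E
```

```text
time_s: 30.52
position: [0.4801, -0.3204, 0.0298]
ee_rot: [-3.135, 0.197, 0.0]
wrist_force: [0.7, 0.5, 0.8]
width: 0.0384
finger_force: 0.0
time_s: 31.1
position: [0.4811, -0.3211, 0.14]
ee_rot: [3.133, -0.197, 0.004]
wrist_force: [-0.5, -0.3, 0.2]
width: 0.0382
finger_force: 0.0
sleeve (215, ((479.21319580078125, -321.9895935058594), (19.35932159423828, 20.72850227355957), 83.30122375488281), np.float64(0.049159008969389115))
row [-0.1565 -0.764  -0.0029] [ 0.0002 -0.0001 -0.04  ] rows>= 11.2
```

```bash
python3 -m pendant '[[[-0.01,-0.06,-0.02],[0,0,0]],[[-0.02,-0.12,-0.02],[0,0,-0.02]],[[-0.04,-0.18,-0.02],[0,0,-0.04]],[[-0.05,-0.24,-0.02],[0,0,-0.04]],[[-0.06,-0.3,-0.02],[0,0,-0.04]],[[-0.08,-0.36,-0.02],[0,0,-0.04]],[[-0.09,-0.42,-0.02],[0,0,-0.04]],[[-0.1,-0.48,-0.02],[0,0,-0.04]],[[-0.11,-0.54,-0.02],[0,0,-0.04]],[[-0.13,-0.6,-0.02],[0,0,-0.04]],[[-0.14,-0.66,-0.02],[0,0,-0.04]],[[-0.15,-0.72,-0.02],[0,0,-0.04]],[[-0.1565,-0.764,-0.003],[0,0,-0.04]],[[-0.1565,-0.764,-0.003],[0,0,-0.04]],[[-0.1565,-0.764,-0.003],[0,0,-0.04]],[[-0.1565,-0.764,-0.003],[0,0,-0.04]],[[-0.1565,-0.764,-0.003],[0,0,-0.04]]]' 0.5
python3 - <<'E'
from h import *
c=wrist(); n,r,z=top(c,(.4444,.146),.03,.04,.02); print(n,r,z,top(c,(.4444,.146),.003,.03,.02)); go([r[0][0]/1000,r[0][1]/1000,.022],0)
P=np.concatenate([k.reshape(-1,3) for k in (wcloud(load("w2.npy")),cloud(manip.read_camera("scene")))])
d=P-np.r_[.4444,.146,0]
for zlo in(.01,.05):
    Q=P[(abs(d[:,0])<.05)&(abs(d[:,1])<.09)&(np.hypot(d[:,0],d[:,1])>.02)&(P[:,2]>zlo)&(P[:,2]<.11)]; print(zlo,len(Q),Q.min(0) if len(Q) else 0,Q.max(0) if len(Q) else 0)
E
```

```text
time_s: 32.57
position: [0.4442, 0.1445, 0.1393]
ee_rot: [3.141, -0.003, -0.002]
wrist_force: [-0.2, -0.8, -0.8]
width: 0.0426
finger_force: 0.0
132 ((444.65576171875, 147.05221557617188), (9.836538314819336, 9.09872817993164), 89.863037109375) 0.03541585498478477 (188, ((445.1706237792969, 146.82518005371094), (14.65998649597168, 13.662434577941895), 83.46643829345703), np.float64(0.006266483124301225))
row [ 0.0005 -0.0045  0.1959] [ 0.0003  0.0003 -0.0007] rows>= 2.8
0.01 561 [0.4306 0.056  0.0131] [0.4943 0.236  0.0683]
0.05 486 [0.4668 0.1927 0.0502] [0.4943 0.236  0.0683]
```

```bash
python3 -m pendant '[[[0,-0.003,0.05],[0,0,0]],[[0,-0.003,0.1],[0,0,0]],[[0,-0.003,0.14],[0,0,0]],[[0,-0.003,0.17],[0,0,0]],[[0,-0.003,0.182],[0,0,0]],[[0,-0.003,0.187],[0,0,0]],[[0,-0.003,0.187],[0,0,0]],[[0,-0.003,0.187],[0,0,0]]]'; python3 -m pendant '[[[0,0,0],[0,0,0]],[[0,0,0],[0,0,0]],[[0,0,0],[0,0,0]],[[0,0,0],[0,0,0]],[[0,0,0],[0,0,0]],[[0,0,0],[0,0,0]]]' 1 40
```

```text
time_s: 33.33
position: [0.4453, 0.148, 0.0286]
ee_rot: [-3.141, 0.001, -0.002]
wrist_force: [-0.1, 0.6, 0.7]
width: 0.0425
finger_force: 0.0
time_s: 33.83
position: [0.4454, 0.148, 0.0284]
ee_rot: [3.141, 0.0, 0.003]
wrist_force: [-0.4, -1.9, 6.3]
width: 0.0059
finger_force: 39.3
```

```bash
python3 -m pendant '[[[0,0,-0.02],[0,0,0]],[[0,0,-0.06],[0,0,0]],[[0,0,-0.12],[0,0,0]],[[0,0.02,-0.167],[0,0,0]],[[0,0.07,-0.167],[0,0,0]],[[-0.01,0.13,-0.167],[0,0,0.01]],[[-0.01,0.19,-0.167],[0,0,0.02]],[[-0.02,0.25,-0.167],[0,0,0.039]],[[-0.02,0.31,-0.167],[0,0,0.039]],[[-0.02,0.37,-0.167],[0,0,0.039]],[[-0.03,0.43,-0.167],[0,0,0.039]],[[-0.03,0.49,-0.167],[0,0,0.039]],[[-0.04,0.55,-0.167],[0,0,0.039]],[[-0.04,0.61,-0.167],[0,0,0.039]],[[-0.0435,0.67,-0.167],[0,0,0.039]],[[-0.0435,0.72,-0.167],[0,0,0.039]],[[-0.0435,0.76,-0.167],[0,0,0.039]],[[-0.0435,0.769,-0.167],[0,0,0.039]],[[-0.0435,0.769,-0.167],[0,0,0.039]],[[-0.0435,0.769,-0.167],[0,0,0.039]]]';python3 -m pendant '[[[0,0,0],[0,0,0]],[[0,0,0],[0,0,0]],[[0,0,0],[0,0,0]],[[0,0,0],[0,0,0]]]'
python3 - <<'E'
from h import *
c=wrist(); cv2.imwrite("pics/w8.png",c["img"][:,:,::-1])
go([.4194,-.3133,.037],np.radians(-7))
E
```

```text
time_s: 35.5
position: [0.4184, -0.3123, 0.128]
ee_rot: [-3.135, 0.192, 0.0]
wrist_force: [-0.6, 1.1, -0.5]
width: 0.006
finger_force: 39.1
time_s: 35.83
position: [0.4187, -0.3125, 0.128]
ee_rot: [-3.136, 0.189, 0.0]
wrist_force: [0.5, -0.3, -0.1]
width: 0.0059
finger_force: 39.1
row [0.0013 0.0008 0.1516] [0.     0.     0.0004] rows>= 2.2
```

View pics/w8.png

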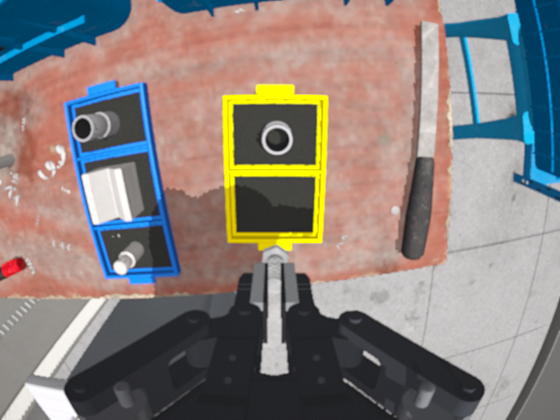

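The bolt is held upright at (275,258). The sleeve stands in the far yellow pocket at (277,138), and all three blue-tray parts are in place. I'll lower the bolt.

```bash
python3 -m pendant '[[[0.001,0,0.05],[0,0,0]],[[0.001,0,0.09],[0,0,0]],[[0.001,0,0.12],[0,0,0]],[[0.001,0,0.14],[0,0,0]],[[0.001,0,0.148],[0,0,0]],[[0.001,0,0.151],[0,0,0]],[[0.001,0,0.151],[0,0,0]],[[0.001,0,0.151],[0,0,0]],[[0.001,0,0.151],[0,0,0]]]'
```

```text
time_s: 36.63
position: [0.4199, -0.3141, 0.0383]
ee_rot: [3.135, -0.192, 0.003]
wrist_force: [-0.0, 0.7, 0.1]
width: 0.0059
finger_force: 39.1
```

```bash
python3 -m pendant '[[[-0.001,-0.001,0.002],[0,0,0]],[[-0.001,-0.001,0.004],[0,0,0]],[[-0.001,-0.001,0.006],[0,0,0]],[[-0.001,-0.001,0.008],[0,0,0]],[[-0.001,-0.001,0.0095],[0,0,0]],[[-0.001,-0.001,0.0095],[0,0,0]],[[-0.001,-0.001,0.0095],[0,0,0]]]'
```

```text
time_s: 37.22
position: [0.4192, -0.3134, 0.0325]
ee_rot: [3.135, -0.192, 0.002]
wrist_force: [-0.8, 1.2, 7.2]
width: 0.0057
finger_force: 40.0
```

```bash
python3 -m pendant '[[[0,0,-0.0005],[0,0,0]],[[0,0,-0.0005],[0,0,0]],[[0,0,-0.0005],[0,0,0]],[[0,0,-0.0005],[0,0,0]]]' 0.62; python3 -m pendant '[[[0,0,-0.02],[0,0,0]],[[0,0,-0.05],[0,0,0]],[[0,0,-0.1],[0,0,0]],[[0,0,-0.15],[0,0,0]],[[0,0,-0.21],[0,0,0]],[[0,0,-0.27],[0,0,0]],[[0,-0.05,-0.3],[0,0,0]],[[0,-0.08,-0.3],[0,0,0]],[[0,-0.1,-0.3],[0,0,0]],[[0,-0.1,-0.3],[0,0,0]],[[0,-0.1,-0.3],[0,0,0]],[[0,-0.1,-0.3],[0,0,0]]]'
python3 - <<'E'
from h import *
c=wrist(); cv2.imwrite("pics/w9.png",c["img"][:,:,::-1])
for n,xy,a,b in(("bolt",(.4187,-.3133),.034,.044),("sleeveY",(.4793,-.3207),.046,.055),("sleeveB",(.513,-.1747),.046,.055),("vee",(.452,-.1735),.028,.038),("pin",(.391,-.1723),.04,.048)): print(n,xy,top(c,xy,a,b,.035))
P=wcloud(c); hsv=cv2.cvtColor(c["img"],cv2.COLOR_RGB2HSV); h,s=hsv[...,0],hsv[...,1]
for nm,k,xy in(("y",(h>22)&(h<38),(.449,-.317)),("b",(h>100)&(h<125),(.452,-.1735))):
    Q=P[k&(s>140)&(np.hypot(P[...,0]-xy[0],P[...,1]-xy[1])<.13)&(P[...,2]>.006)&(P[...,2]<.016)]; print(nm,cv2.minAreaRect((Q[:,:2]*1000).astype(np.float32)))
E
```

```text
time_s: 37.55
position: [0.4184, -0.3128, 0.0317]
ee_rot: [-3.135, 0.192, 0.0]
wrist_force: [-0.4, 0.2, 0.4]
width: 0.0328
finger_force: 0.0
time_s: 38.55
position: [0.425, -0.2543, 0.2112]
ee_rot: [-3.135, 0.193, 0.002]
wrist_force: [-0.0, 0.1, 0.5]
width: 0.0325
finger_force: 0.0
bolt (0.4187, -0.3133) (80, ((417.41937255859375, -314.2150573730469), (9.19462776184082, 9.130655288696289), 37.777687072753906), np.float64(0.03954528732524154))
sleeveY (0.4793, -0.3207) (122, ((479.1216735839844, -322.3313903808594), (20.287322998046875, 19.420639038085938), 57.04256820678711), np.float64(0.04949805297573048))
sleeveB (0.513, -0.1747) (134, ((511.9603576660156, -176.2218475341797), (20.089284896850586, 20.077558517456055), 15.064407348632812), np.float64(0.04911053102657867))
vee (0.452, -0.1735) (956, ((451.4414978027344, -174.24359130859375), (41.15407180786133, 45.27770233154297), 88.88720703125), np.float64(0.0326578232644924))
pin (0.391, -0.1723) (114, ((390.1038513183594, -174.30226135253906), (12.738842964172363, 12.066230773925781), 23.18796730041504), np.float64(0.04338058617249471))
y ((448.9509582519531, -317.1240234375), (84.49729919433594, 141.54632568359375), 82.83465576171875)
b ((451.46844482421875, -174.5493621826172), (83.61477661132812, 193.84153747558594), 88.90898895263672)
```

View pics/w9.png

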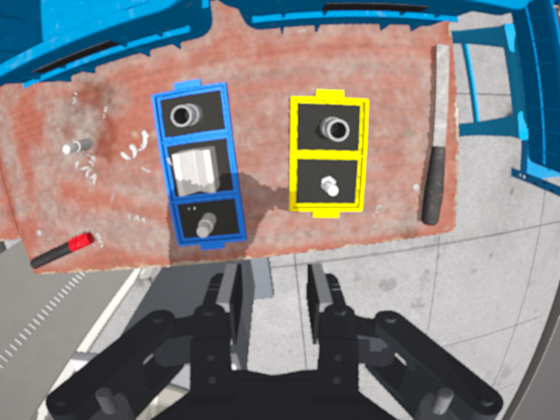

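All five parts stand upright in their pockets: blue at (185,115), (195,170) and (207,225), yellow at (337,129) and (330,184). Each is within about 2 mm of its pocket centre, and the thin pin is still standing at (75,146). I'm handing the job in.

```bash
python3 -c "
from station import manip
print(manip.finish_job())"
```

```text
the job is handed in; nothing more can be done
None
```

Both kits are made up and handed in at about 39 s robot time: all five parts measured upright and within about 2 mm of their pocket centres, with the thin pin and packing block never touched.

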